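# Dip a probe through its guide and hold it

## Task

Fit the loose guide arm gently onto the square shaft of the dip station, right down on its shoulder and with its blue guide head over the beaker, and let go of it. Then lift the probe out of its white parking stand by its black grip and lower it upright through the round hole of the blue guide head, touching neither the guide arm nor the beaker, until the orange band on the rod is level with the top of the hole. Finish while still holding the probe there, still and centred in the hole, and leave the beaker, the two vials and the timer where they stand.

Things in the scene. Friction and masses are not known exactly. Their poses are not given: they have to be found in the camera images.
- station: Fixed dip station: grey base plate 190 x 100 x 10 mm on the bench; origin at the centre of its underside, x along the plate from the metal column towards the beaker, z up. At x = -55 mm a round metal column, 52 mm diameter; its flat top (the shoulder) is 95 mm above the bench and carries a square steel shaft; a ledge 16 mm wide runs on level with it to x = +22 mm. The beaker stands at x = +50 mm.
- shaft_top (a point): Centre of the top of the square shaft, 123 mm above the bench, 28 mm above the shoulder. The shaft is 28 x 28 mm, sides along the station's x and y; its last 6 mm taper to 19 x 19 mm. Axes as the station.
- cell_spot (a point): Centre of the dark round spot on the station's base plate, 10 mm above the bench; 105 mm along the station's x from the shaft's axis. The beaker stands here to within 4 mm.
- guide: Loose guide arm, about 200 g, right way up on the bench; origin on its underside, x from the aluminium hub to the blue guide head, z up. Hub 48 x 48 x 24 mm at x = -55 mm, head 40 x 40 x 24 mm at x = +50 mm. It fits the shaft in four ways; only with its x along the station's x is the head over the beaker. Seated, its underside is 95 mm above the bench, with a little play.
- guide_grip (a point): Centre of the guide arm's upright web, to take hold of: 16 mm thick (along the guide's y), 44 mm high from the arm's underside, 61 mm long between hub and head. This point is 22 mm above the underside, near the centre of mass. Axes as the guide.
- guide_bore (a point): Centre of the hub's square through bore at the arm's underside; bore 29.6 x 29.6 mm, sides along the guide's x and y; 55 mm from guide_grip along the guide's -x.
- guide_hole (a point): Centre of the round through hole (18 mm diameter) at the top face of the blue head, 24 mm above the arm's underside; 50 mm from guide_grip along the guide's x. 119 mm above the bench when the arm is seated.
- park: Fixed white parking stand: a plate 70 x 100 x 10 mm on two legs (at y = +-43 mm), its top 125 mm above the bench, with a 16 mm hole in the middle through which the probe hangs; origin on the bench under the hole, z up.
- probe_grip (a point): Centre of the probe's black square grip, 22 x 22 x 60 mm high, sides along this point's x and y, z up; an orange button, 16 mm diameter, stands 2.5 mm above it. Parked, the grip rests on the stand's plate and this point is 155 mm above the bench. Below hangs a straight steel rod, 8 mm diameter, 115 mm long, on the grip's axis. About 120 g, centre of mass in the grip.
- probe_band (a point): Middle of the orange band (10 mm high) on the probe's rod, 66 mm below probe_grip, 79 mm above the tip.
- probe_tip (a point): Lower end of the probe's rod, 145 mm below probe_grip.
- cell_beaker: Clear glass beaker on the station's dark spot, 52 mm diameter (56 mm at the rim), 70 mm high, about 44 mm clear inside; origin at the centre of its underside. Its rim is 80 mm above the bench. Loose, to be left alone.
- lid_corner (a point): Upper corner, nearest the robot, of the bench's fixed lid, which stands upright behind the work: 237 mm high, about 70 mm thick along y (from 12 mm right of this point to 60 mm left of it), running from this point 350 mm straight away from the robot. Carry things past it on the robot's side.
- black_vial: Vial with a black cap, 37 mm diameter, 70 mm high; origin at the centre of its underside. Leave alone.
- white_vial: Vial with a white cap, 27 mm diameter, 57 mm high; origin at the centre of its underside. Leave alone.
- lab_timer: White timer lying on the bench, 62 x 62 x 18 mm; origin at the centre of its underside. Leave alone.

How it is judged:
On the way, in this order (a step that is already met when the one before it is completed fails the run):
1. the guide arm sits down on the shoulder of the station with its blue head over the beaker, and is let go (horizontal distance between guide_bore and shaft_top below 0.004 m and z of guide_bore in the frame of shaft_top below -0.025 m and angle between guide's own z axis and vertical below 0.05 rad and horizontal distance between guide_hole and cell_spot below 0.013 m and contact force between guide and the fingers below 0.2 N), for 0.2 s.
2. the probe is lifted out of its parking stand (height (world z) of probe_tip above 0.13 m and contact force between probe and the fingers above 1 N), for 0.1 s.
At the end, for the whole second after the job is handed in: Guide arm let go and level (3 deg), seated within 3 mm, bore within 4 mm of shaft, hole within 13 mm of beaker spot; probe held still in the fingers, upright (3.4 deg), band within 8 mm of hole top and 3 mm of its centre, tip within 6 mm, touching neither arm nor beaker; beaker upright on its spot (all of step 1 and horizontal distance between probe_band and guide_hole below 0.003 m and horizontal distance between probe_tip and guide_hole below 0.006 m and z of probe_band in the frame of guide_hole between -0.008 and 0.008 m and angle between probe_grip's own z axis and vertical below 0.06 rad and linear speed of probe below 0.01 m/s and contact force between probe and the fingers above 1 N and contact force between probe and guide below 0.2 N and contact force between probe and cell_beaker below 0.2 N and horizontal distance between cell_beaker and cell_spot below 0.017 m and angle between cell_beaker's own z axis and vertical below 0.05 rad); the arm keeps its last pose, push and grip.
It fails at once if the probe touches the guide arm (contact force between probe and guide above 0.5 N).
It fails at once if the probe touches the beaker (contact force between probe and cell_beaker above 0.5 N).
It fails at once if the guide arm is slammed or rammed onto the station (over 40 N) (contact force between guide and station above 40 N).
It fails at once if the beaker, a vial or the timer is moved by more than 12 mm (distance of any of cell_beaker, black_vial, white_vial, lab_timer from where it was at the start of the episode above 0.012 m).
It also fails if it takes over 64 s, if anything falls off the work surface, if the arm or the gripper's body presses on something with over 40 N, if the wrist force passes 120 N, or if a joint passes its speed limit or range.

## Robot

A 6-joint arm with a two-finger parallel gripper is mounted at the origin on a cart in front of the work surface, level with it; the furniture and walls round the work are solid. World frame = base frame: x ahead of the robot, y to its left, z up, the work surface at z = 0. Lengths are in m, angles in rad, forces in N, time in s.
With the tool pointing down it reaches from about 0.35 to 0.975 m from the base axis. Payload 17.4 kg.
Tool frame: the origin (TCP) lies at the very end of the fingers, on their centre line; the grasp point (between the pads) lies 19 mm behind it; z points along the fingers, y is the line along which they close (so a half turn about z gives the same grasp; the last joint's range is limited). The gripper opens to 85 mm and grips with 20 to 120 N. Pads are 22 mm wide; open, the fingers measure 114 mm over their backs; the gripper's body (76 mm by 85 mm) begins 54 mm behind the grasp point. The pads swing forward as they close: fully open they stand 13 mm farther back than shut.
Start: joints at [-1.249, 0.116, 1.442, -0, 1.584, -0.038], TCP at [0.238, -0.632, 0.231] pointing down, gripper open.
Joint ranges: [-2.83, 2.83], [-0.83, 2.19], [0.07, 2.5], [-1.14, 4.28], [0.01, 3], [-2.97, 2.97]. Speed limits (rad/s): [1.89, 1.89, 2.22, 3.14, 3.14, 3.14].

## Interface

Orientations are given as a unit quaternion [w, x, y, z].
In Python, from station import state, snapshot, camera_info, job_done gives the robot as it stands. The module is installed in compiled form; this text tells all that it offers.
- The arm moves only by the shell command python3 -m creep 'ROWS' [FORCE]. ROWS is JSON, a list of rows, each an object of numbers: "dx", "dy", "dz": the shift along the tool's x, y, z as a fraction of full scale; "ax", "ay", "az": the turn, a rotation vector about the tool's x, y, z as a fraction of full scale; "fingers": the closure, from 0 (fully open) to 1 (shut). A call has 1 to 5 rows; each row shifts and turns the commanded pose from where the row before left it, along the tool's axes as they then stand; what a row does not reach is not made up. Full scale, the value 1, is 0.03 m for a shift and 10 degrees for a turn. A row lasts 1/8 s, in which the tool goes at most 62.5 mm and 10.7 degrees, less where a joint would pass 70% of its speed; a pose out of reach is approached as far as the arm can. A call with a number of a shift or a turn outside -1 to 1 is refused whole. A call with a gripper value outside its range is refused whole. The fingers move at their own pace and stop on an object; FORCE is the grip in N (left out, the last holds). Time passes only in rows, so rows that do not move let the fingers close. It gives the time, the measured TCP pose, the force, the opening and the grip force at its end, in the units of the state.
- state(): the state, without advancing time (a new reading comes with each control period).
- snapshot(name): name is "scene" or "top"; returns the picture (480x640x3 uint8, blue, green, red); there is no depth.
- camera_info(name): a dict with "fov_y" (degrees; the focal length in pixels is half the picture's height over the tangent of half this angle, whatever the lens; pixels are square), "cx", "cy" (the principal point, pixels), "origin" and "rotation" of the camera in the world. Camera axes: x right, y down, z forward; pixel columns grow to the right and rows downward; lengths in m; the calibration is good to about 2 mm. A picture is of the moment at which its call begins. camera_info takes no time and is no camera call.
- job_done(): hands the job in; it is judged then, once.
The state is a dict: "t": time; "joint_pos": joint angles; "qvel": joint speeds; "joint_torque": joint torques, N m; "tcp_pos": TCP position; "eef_rot": TCP orientation; "ft_force": force on the tool from outside, world axes, zero at the start; "wrist_torque": the same for the moment, N m; "grip_width": finger opening in m; "gripper_force": force on a finger pad.
Only numpy, scipy, OpenCV 4.12 (cv2) and the standard library are available. Lean on these libraries where they do the work, as an engineer would, in place of code of your own. Each camera call takes 0.05 s, during which the arm holds its last target. There are 200 camera calls.

## Working session

There is one attempt and no reset: what is moved stays moved. The work goes in short steps, Python scripts to look and compute and a shell command to move; the robot and the scene stay as the last step left them, time stands still between calls to the robot, and variables do not carry over. Pictures are saved under pics/ and viewed, at most 11 in all, crops included, and the job is handed in when it is done.

```bash
mkdir -p pics
cat > h.py <<'E'
import numpy as np, cv2
from station import *
from scipy.spatial.transform import Rotation as R
def ray(name,u,v):
    c=camera_info(name); f=240/np.tan(np.radians(c["fov_y"])/2)
    return np.array(c["origin"]), np.array(c["rotation"]).reshape(3,3)@np.array([(u-c["cx"])/f,(v-c["cy"])/f,1])
def onz(name,u,v,z):
    o,d=ray(name,u,v); return o+d*(z-o[2])/d[2]
def proj(name,p):
    c=camera_info(name); f=240/np.tan(np.radians(c["fov_y"])/2)
    q=np.array(c["rotation"]).reshape(3,3).T@(np.array(p)-np.array(c["origin"]))
    return np.array([c["cx"]+f*q[0]/q[2],c["cy"]+f*q[1]/q[2]])
E
python3 - <<'E'
from h import *
for n in("scene","top"):
    cv2.imwrite(f"pics/{n}0.png",snapshot(n)); print(camera_info(n))
s=state();print(s["t"],s["tcp_pos"],s["eef_rot"],s["grip_width"],s["ft_force"])
E
```

```text
{'fov_y': 42.77933979217681, 'cx': 314.4726260246299, 'cy': 235.1608004966866, 'origin': array([-0.44121155, -0.6777627 ,  0.68791801]), 'rotation': array([-0.48194586,  0.73694968, -0.39625107,  0.26003548])}
{'fov_y': 55.95541789069805, 'cx': 326.9450784596083, 'cy': 236.32839507734718, 'origin': array([ 0.4194126 , -0.02445628,  1.14404678]), 'rotation': array([-0.05682805,  0.70644631, -0.70426445,  0.04142187])}
0.1 [ 0.23755895 -0.6316204   0.23060911] [-5.48206691e-04  9.83865007e-01  1.78911540e-01 -9.36473542e-05] 0.08521146791328657 [-0.06191433  0.41417192 -0.05908219]
```

View pics/scene0.png

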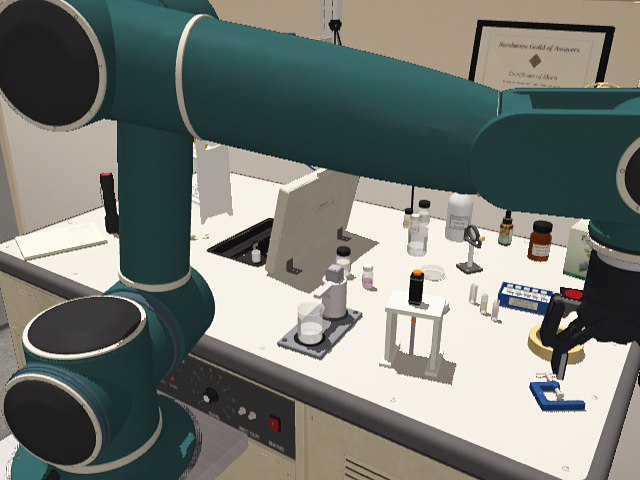

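View pics/top0.png

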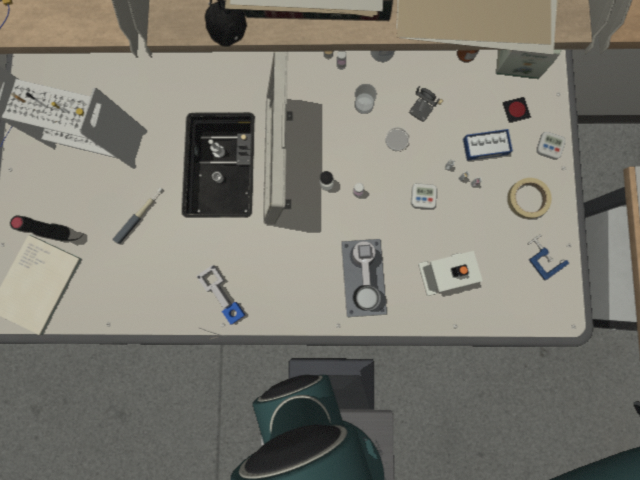

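```bash
sed -i 's/np.array(c\["rotation"\]).reshape(3,3)/R.from_quat(c["rotation"],scalar_first=True).as_matrix()/' h.py
python3 - <<'E'
from h import *
im=cv2.imread("pics/top0.png")
a=[cv2.resize(im[232:326,x:x+w],None,fx=4,fy=4,interpolation=cv2.INTER_CUBIC) for x,w in((190,65),(335,60),(415,72))]
cv2.imwrite("pics/crop0.png",np.hstack(a))
print(onz("top",275,222,.237),onz("top",459.5,271,.1875),onz("top",212,278,.024),onz("top",233,313,.024), onz("top",363.5,252,.123))
hsv=cv2.cvtColor(im,cv2.COLOR_BGR2HSV)
for nm,lo,hi,roi in(("blue",(105,120,60),(125,255,255),(190,290,260,330)),("or",(5,150,120),(18,255,255),(430,250,490,290))):
    m=cv2.inRange(hsv,lo,hi); M=np.zeros_like(m); x0,y0,x1,y1=roi; M[y0:y1,x0:x1]=m[y0:y1,x0:x1]
    p=np.argwhere(M)[:,::-1].astype(np.float32); print(nm,len(p),p.mean(0),cv2.minAreaRect(p))
E
```

```text
[0.57573044 0.10187568 0.237     ] [ 0.4801221  -0.28233274  0.1875    ] [0.47113108 0.28565419 0.024     ] [0.3856164  0.23033634 0.024     ] [ 0.5265597  -0.08489633  0.123     ]
blue 234 [233.13248 312.68805] ((233.07693481445312, 312.6153564453125), (16.086305618286133, 16.64100456237793), 56.3099365234375)
or 42 [463.09525 269.64285] ((463.0, 269.5), (7.0, 6.0), 90.0)
```

View pics/crop0.png

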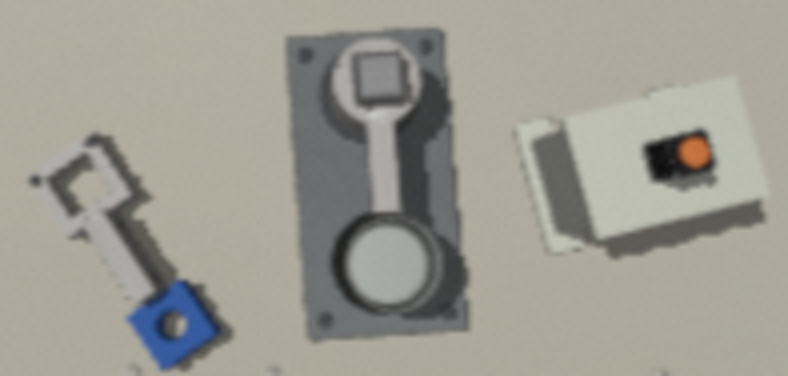

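Run:
```python
from h import *
g=lambda x,y,x0,off:((x-off)/4+x0-.375,y/4+232-.375)
hub=onz("top",*g(85,187,190,0),.024)
head=onz("top",233.1,312.7,.024)
d=head-hub;print("hub",hub,"head",head,np.linalg.norm(d),"yaw",np.degrees(np.arctan2(d[1],d[0])),"grip",hub+d*55/105)
c=[onz("top",*g(x,y,335,260),.01)for x,y in((287,38),(442,30),(468,328),(308,339))]
ctr=sum(c)/4; ax=(c[2]+c[3]-c[0]-c[1])/2; print("plate",ctr,np.linalg.norm(ax),np.linalg.norm(c[1]-c[0]),"yaw",np.degrees(np.arctan2(ax[1],ax[0])))
sh=onz("top",*g(379,77,335,260),.123); bk=onz("top",*g(388,261,335,260),.01)
print("shaft",sh, "ledge col expected from plate",ctr-ax/np.linalg.norm(ax)*.055,"spot",ctr+ax/np.linalg.norm(ax)*.05,bk)
p=[onz("top",*g(x,y,415,500),.125)for x,y in((563,117),(738,77),(768,195),(597,240))]
e=(p[1]+p[2]-p[0]-p[3])/2; print("park",sum(p)/4,np.linalg.norm(e),np.linalg.norm(p[3]-p[0]),"yaw",np.degrees(np.arctan2(e[1],e[0])))
print("button",onz("top",463.1,269.65,.1875))
```

```text
hub [0.47019205 0.28842894 0.024     ] head [0.38634453 0.23011392 0.024     ] 0.10213250908942782 yaw -145.18181286534136 grip [0.42627192 0.25788298 0.024     ]
plate [ 0.47530871 -0.0915231   0.01      ] 0.1869996587166723 0.0979977573916021 yaw -175.88438522719147
shaft [ 0.52912857 -0.08689496  0.123     ] ledge col expected from plate [ 0.53016688 -0.08757579  0.01      ] spot [ 0.42543765 -0.09511157  0.01      ] [ 0.42643033 -0.09859504  0.01      ]
park [ 0.48437344 -0.29194275  0.125     ] 0.10009145697577564 0.0706803178320245 yaw -76.0789917207777
button [ 0.48298294 -0.28995894  0.1875    ]
```

```bash
cat >> h.py <<'E'
def plan(x,y,z,yaw):
    s=state(); r=R.from_quat(s["eef_rot"],scalar_first=True); p=np.array(s["tcp_pos"]); M=r.as_matrix()
    t=R.from_euler("z",yaw,degrees=True)*R.from_euler("x",np.pi)
    print("t",round(s["t"],2),"tcp",p.round(4),"yaw",np.degrees(np.arctan2(M[1,0],M[0,0])).round(2),"w",round(s["grip_width"],4),"gf",s["gripper_force"],"ft",np.round(s["ft_force"],1))
    print("shift units",(M.T@(np.array([x,y,z])-p)/.03).round(3),"turn units",((r.inv()*t).as_rotvec(degrees=True)/10).round(3))
E
A='[{"dx":0.9,"dy":-0.94},{"dx":0.9,"dy":-0.94},{"dx":0.9,"dy":-0.94},{"dx":0.9,"dy":-0.94}]'
python3 -m creep '[{"dx":0.9,"dy":-0.94},{"dx":0.9,"dy":-0.94},{"dx":0.9,"dy":-0.94},{"dx":0.9,"dy":-0.94}]'
python3 -m creep '[{"dx":0.9,"dy":-0.94},{"dx":0.9,"dy":-0.94},{"dx":0.9,"dy":-0.94},{"dx":0.9,"dy":-0.94}]'
python3 -m creep '[{"dx":0.9,"dy":-0.94},{"dx":0.9,"dy":-0.94},{"dx":0.9,"dy":-0.94},{"dx":0.9,"dy":-0.94}]'
python3 -c 'from h import *;plan(.426,.258,.2,35)'
```

```text
t 0.1 tcp [ 0.2376 -0.6316  0.2306] yaw 20.61 w 0.0852 gf 0.0 ft [-0.1  0.4 -0.1]
shift units [ 16.319 -25.543   1.049] turn units [-6.000e-03 -1.000e-03 -1.439e+00]invalid input
invalid input
invalid input
```

```bash
python3 -m creep '[{"dx":0.9,"dy":-0.94,"dz":0,"ax":0,"ay":0,"az":0,"fingers":0},{"dx":0.9,"dy":-0.94,"dz":0,"ax":0,"ay":0,"az":0,"fingers":0},{"dx":0.9,"dy":-0.94,"dz":0,"ax":0,"ay":0,"az":0,"fingers":0},{"dx":0.9,"dy":-0.94,"dz":0,"ax":0,"ay":0,"az":0,"fingers":0}]'
```

```text
t: 0.6
tcp_pos: [0.2993, -0.4869, 0.2309]
eef_rot: [-0.0, 0.984, 0.179, -0.0]
ft_force: [0.6, 0.2, -0.3]
grip_width: 0.0855
gripper_force: 0.0
```

```bash
python3 -m creep '[{"dx":0.9,"dy":-0.94,"dz":0,"ax":0,"ay":0,"az":0,"fingers":0},{"dx":0.9,"dy":-0.94,"dz":0,"ax":0,"ay":0,"az":0,"fingers":0},{"dx":0.9,"dy":-0.94,"dz":0,"ax":0,"ay":0,"az":0,"fingers":0},{"dx":0.9,"dy":-0.94,"dz":0,"ax":0,"ay":0,"az":0,"fingers":0},{"dx":0.9,"dy":-0.94,"dz":0,"ax":0,"ay":0,"az":0,"fingers":0}]' | head -2
python3 -m creep '[{"dx":0.9,"dy":-0.94,"dz":0,"ax":0,"ay":0,"az":0,"fingers":0},{"dx":0.9,"dy":-0.94,"dz":0,"ax":0,"ay":0,"az":0,"fingers":0},{"dx":0.9,"dy":-0.94,"dz":0,"ax":0,"ay":0,"az":0,"fingers":0},{"dx":0.37,"dy":-0.95,"dz":0,"ax":0,"ay":0,"az":0,"fingers":0},{"dx":0.37,"dy":-0.95,"dz":0,"ax":0,"ay":0,"az":0,"fingers":0}]' | head -2
python3 -m creep '[{"dx":0.37,"dy":-0.95,"dz":0,"ax":0,"ay":0,"az":0,"fingers":0},{"dx":0.37,"dy":-0.95,"dz":0,"ax":0,"ay":0,"az":0,"fingers":0},{"dx":0.37,"dy":-0.95,"dz":0,"ax":0,"ay":0,"az":0,"fingers":0},{"dx":0.37,"dy":-0.95,"dz":0,"ax":0,"ay":0,"az":0,"fingers":0},{"dx":0.37,"dy":-0.95,"dz":0,"ax":0,"ay":0,"az":0,"fingers":0}]'|head -2
python3 -m creep '[{"dx":0.37,"dy":-0.95,"dz":0,"ax":0,"ay":0,"az":0,"fingers":0},{"dx":0.37,"dy":-0.95,"dz":0,"ax":0,"ay":0,"az":0,"fingers":0},{"dx":0.37,"dy":-0.95,"dz":0,"ax":0,"ay":0,"az":0,"fingers":0},{"dx":0.37,"dy":-0.95,"dz":0,"ax":0,"ay":0,"az":0,"fingers":0},{"dx":0.37,"dy":-0.95,"dz":0,"ax":0,"ay":0,"az":0,"fingers":0}]'|head -2
python3 -c 'from h import *;plan(.426,.258,.2,35)'
```

```text
t: 1.23
tcp_pos: [0.3759, -0.3074, 0.231]
t: 1.85
tcp_pos: [0.4224, -0.1387, 0.231]
t: 2.48
tcp_pos: [0.424, 0.0141, 0.2311]
t: 3.1
tcp_pos: [0.4258, 0.167, 0.2311]
t 3.1 tcp [0.4258 0.167  0.2311] yaw 20.62 w 0.0857 gf 0.0 ft [ 1.  -0.7  0.7]
shift units [ 1.075 -2.836  1.036] turn units [-0.     0.002 -1.438]
```

```bash
python3 -m creep '[{"dx":0.36,"dy":-0.945,"dz":0,"ax":0,"ay":0,"az":0,"fingers":0},{"dx":0.36,"dy":-0.945,"dz":0,"ax":0,"ay":0,"az":0,"fingers":0},{"dx":0.36,"dy":-0.945,"dz":0,"ax":0,"ay":0,"az":0,"fingers":0},{"dx":0,"dy":0,"dz":0.5,"ax":0,"ay":0,"az":-0.72,"fingers":0},{"dx":0,"dy":0,"dz":0.5,"ax":0,"ay":0,"az":-0.72,"fingers":0}]' | head -2
python3 -m creep '[{"dx":0,"dy":0,"dz":1,"ax":0,"ay":0,"az":0,"fingers":0},{"dx":0,"dy":0,"dz":1,"ax":0,"ay":0,"az":0,"fingers":0},{"dx":0,"dy":0,"dz":1,"ax":0,"ay":0,"az":0,"fingers":0}]' | head -2
python3 - <<'E'
from h import *
plan(.4263,.2579,.01,34.8)
for n in("scene","top"): cv2.imwrite(f"pics/{n}1.png",snapshot(n))
a=cv2.imread("pics/top1.png")[200:340,150:290]; b=cv2.imread("pics/scene1.png")[120:400,100:380]
cv2.imwrite("pics/c1.png",np.hstack([cv2.resize(a,(400,400)),cv2.resize(b,(400,400))]))
E
```

```text
t: 3.72
tcp_pos: [0.4262, 0.2574, 0.2006]
t: 4.1
tcp_pos: [0.4262, 0.2569, 0.1101]
t 4.1 tcp [0.4262 0.2569 0.1101] yaw 35.02 w 0.0854 gf 0.0 ft [0.3 0.1 0.4]
shift units [ 0.023 -0.025  3.338] turn units [-0.     0.002  0.022]
```

View pics/c1.png

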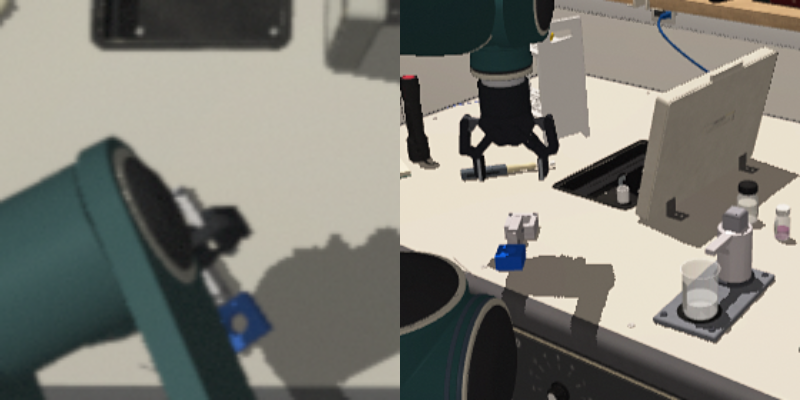

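Top view (left half): fingers straddle the web, blue head at (240,320) is clear; scene view (right half): the gripper hangs above the guide at (515,240). Descend and grip.

```bash
python3 -m creep '[{"dx":0,"dy":0,"dz":0.9,"ax":0,"ay":0,"az":0,"fingers":0},{"dx":0,"dy":0,"dz":0.9,"ax":0,"ay":0,"az":0,"fingers":0},{"dx":0,"dy":0,"dz":0.9,"ax":0,"ay":0,"az":0,"fingers":0},{"dx":0,"dy":0,"dz":0.63,"ax":0,"ay":0,"az":0,"fingers":0},{"dx":0,"dy":0,"dz":0,"ax":0,"ay":0,"az":0,"fingers":0.4}]' 50
python3 -m creep '[{"dx":0,"dy":0,"dz":0,"ax":0,"ay":0,"az":0,"fingers":1},{"dx":0,"dy":0,"dz":0,"ax":0,"ay":0,"az":0,"fingers":1},{"dx":0,"dy":0,"dz":0,"ax":0,"ay":0,"az":0,"fingers":1},{"dx":0,"dy":0,"dz":0,"ax":0,"ay":0,"az":0,"fingers":1},{"dx":0,"dy":0,"dz":0,"ax":0,"ay":0,"az":0,"fingers":1}]'
```

```text
t: 4.82
tcp_pos: [0.4261, 0.2569, 0.011]
eef_rot: [0.0, 0.954, 0.301, -0.001]
ft_force: [0.2, -0.3, 0.1]
grip_width: 0.0698
gripper_force: 0.0
t: 5.45
tcp_pos: [0.4269, 0.2574, 0.0124]
eef_rot: [-0.0, 0.954, 0.301, 0.001]
ft_force: [-2.8, -0.1, 6.2]
grip_width: 0.0153
gripper_force: 50.2
```

```bash
python3 -m creep '[{"dx":0,"dy":0,"dz":-0.3,"ax":0,"ay":0,"az":0,"fingers":1},{"dx":0,"dy":0,"dz":-0.8,"ax":0,"ay":0,"az":0,"fingers":1},{"dx":0,"dy":0,"dz":-1,"ax":0,"ay":0,"az":0,"fingers":1},{"dx":0,"dy":0,"dz":-1,"ax":0,"ay":0,"az":0,"fingers":1},{"dx":0,"dy":0,"dz":-1,"ax":0,"ay":0,"az":0,"fingers":1}]' | tail -3
python3 -m creep '[{"dx":0,"dy":0,"dz":-1,"ax":0,"ay":0,"az":0.62,"fingers":1},{"dx":0,"dy":0,"dz":-0.8,"ax":0,"ay":0,"az":0.62,"fingers":1},{"dx":0,"dy":0,"dz":0,"ax":0,"ay":0,"az":0.62,"fingers":1},{"dx":0,"dy":0,"dz":0,"ax":0,"ay":0,"az":0.62,"fingers":1},{"dx":0,"dy":0,"dz":0,"ax":0,"ay":0,"az":0.61,"fingers":1}]' | tail -3
python3 -c 'from h import *;plan(.4745,-.091,.185,4.1)'
```

```text
ft_force: [0.2, -0.1, -3.1]
grip_width: 0.015
gripper_force: 48.8
ft_force: [-0.4, -0.3, -2.3]
grip_width: 0.0148
gripper_force: 48.8
t 6.7 tcp [0.4262 0.2569 0.1888] yaw 3.91 w 0.0148 gf 48.805755972862244 ft [-0.4 -0.3 -2.3]
shift units [ 0.815 11.679  0.127] turn units [ 0.001  0.    -0.019]
```

```bash
python3 -m creep '[{"dx":0,"dy":0.5,"dz":0,"ax":0,"ay":0,"az":0,"fingers":1},{"dx":0,"dy":0.98,"dz":0,"ax":0,"ay":0,"az":0,"fingers":1},{"dx":0,"dy":0.98,"dz":0,"ax":0,"ay":0,"az":0,"fingers":1},{"dx":0,"dy":0.98,"dz":0,"ax":0,"ay":0,"az":0,"fingers":1},{"dx":0,"dy":0.98,"dz":0,"ax":0,"ay":0,"az":0,"fingers":1}]' | head -2
python3 -m creep '[{"dx":0,"dy":0.98,"dz":0,"ax":0,"ay":0,"az":0,"fingers":1},{"dx":0,"dy":0.98,"dz":0,"ax":0,"ay":0,"az":0,"fingers":1},{"dx":0,"dy":0.98,"dz":0,"ax":0,"ay":0,"az":0,"fingers":1},{"dx":0,"dy":0.98,"dz":0,"ax":0,"ay":0,"az":0,"fingers":1},{"dx":0.1,"dy":0.98,"dz":0,"ax":0,"ay":0,"az":0,"fingers":1}]' | head -2
python3 -m creep '[{"dx":0.3,"dy":0.96,"dz":0,"ax":0,"ay":0,"az":0,"fingers":1},{"dx":0.3,"dy":0.96,"dz":0,"ax":0,"ay":0,"az":0,"fingers":1},{"dx":0.12,"dy":0.44,"dz":0,"ax":0,"ay":0,"az":0,"fingers":1},{"dx":0,"dy":0,"dz":0,"ax":0,"ay":0,"az":0,"fingers":1}]' | tail -3
python3 - <<'E'
from h import *
plan(.4745,-.091,.185,4.1)
for n in("scene","top"): cv2.imwrite(f"pics/{n}2.png",snapshot(n))
a=cv2.imread("pics/top2.png")[220:340,310:430]; b=cv2.imread("pics/scene2.png")[200:380,230:410]
cv2.imwrite("pics/c2.png",np.hstack([cv2.resize(x,(400,400),interpolation=cv2.INTER_CUBIC) for x in(a,b)]))
E
```

```text
t: 7.32
tcp_pos: [0.4356, 0.1231, 0.1886]
t: 7.95
tcp_pos: [0.4489, -0.0233, 0.1887]
ft_force: [-0.7, -0.1, -3.2]
grip_width: 0.0158
gripper_force: 49.1
t 8.45 tcp [ 0.4758 -0.0913  0.1884] yaw 4.1 w 0.0158 gf 49.0920227766037 ft [-0.7 -0.1 -3.2]
shift units [-0.042 -0.013  0.112] turn units [-0.001  0.003  0.   ]
```

View pics/c2.png

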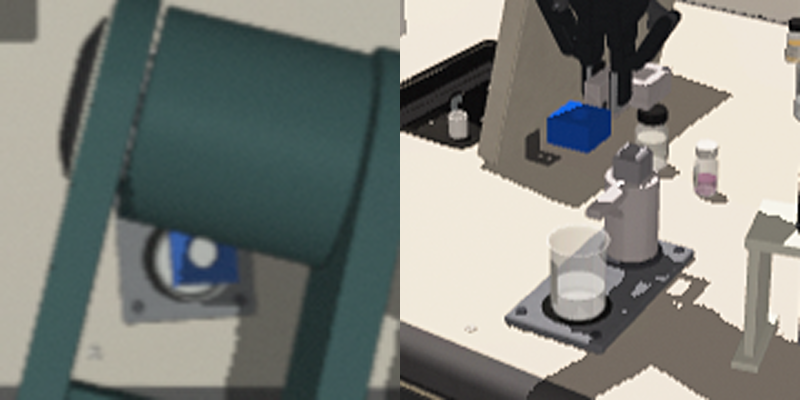

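Left: blue head hole at crop (203,252), over the beaker; right: head at (578,128), hub at (650,82), shaft top at (635,150). Measure in-hand offset.

Run:
```python
from h import *
z=.1884-.011+.024
im=cv2.imread("pics/top2.png"); hsv=cv2.cvtColor(im,cv2.COLOR_BGR2HSV)
m=cv2.inRange(hsv,(105,120,40),(125,255,255)); m[:285]=0;m[315:]=0;m[:,:350]=0;m[:,395:]=0
c,h=cv2.findContours(m,cv2.RETR_CCOMP,cv2.CHAIN_APPROX_NONE)
for k,hh in zip(c,h[0]):
    if len(k)>8: print("in" if hh[3]>=0 else "out",len(k),cv2.minAreaRect(k),cv2.minEnclosingCircle(k))
for r in range(285,310): 
    xs=np.where(m[r])[0]; 
    if len(xs): print(r,xs.min(),xs.max(),len(xs))
im2=cv2.imread("pics/scene2.png")
b=cv2.resize(im2[215:295,285:365],(800,600) if 0 else (600,600),interpolation=cv2.INTER_CUBIC); cv2.imwrite("pics/c3.png",b)
print("axis: scene proj of hub top centre, bore, shaft predicted")
S=np.array([.5291,-.0869,.123]); print(proj("scene",S),proj("top",S))
```

```text
out 73 ((370.5, 296.5), (15.0, 19.0), 90.0) ((370.5, 296.0), 11.80052375793457)
289 361 364 4
290 361 366 6
291 361 366 6
292 361 366 6
293 361 377 7
294 362 380 9
295 362 380 9
296 362 380 9
297 362 380 9
298 362 380 11
299 362 380 13
300 362 380 15
301 362 380 19
302 362 380 19
303 362 380 19
304 362 379 10
axis: scene proj of hub top centre, bore, shaft predicted
[334.04381938 265.82240673] [364.37731056 250.88753404]
```

View pics/c3.png

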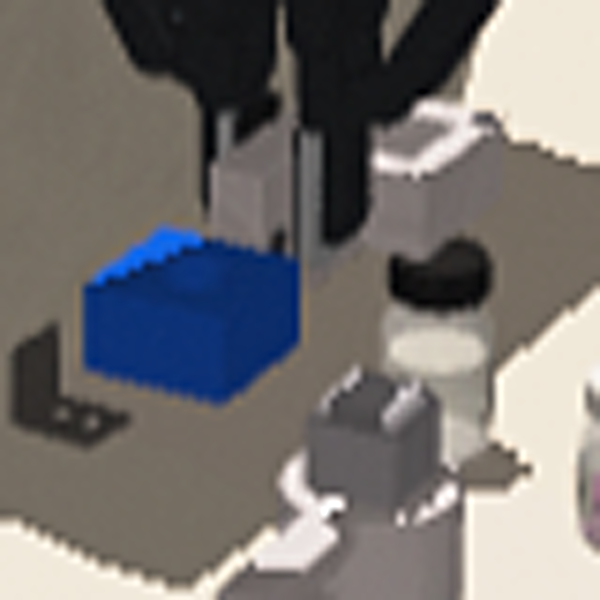

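```bash
cat > fit.py <<'E'
from h import *
from scipy.optimize import least_squares
def fit(obs,p0,fixz=None):
    def P(p,l):
        c,s=np.cos(p[3]),np.sin(p[3]); return [p[0]+c*l[0]-s*l[1],p[1]+s*l[0]+c*l[1],(p[2] if fixz is None else fixz)+l[2]]
    f=lambda p:np.concatenate([proj(n,P(p,np.array(l)/1000))-np.array(uv) for n,l,uv in obs])
    r=least_squares(f,p0,x_scale=[.01,.01,.01,.1]); p=r.x
    print("pose",p[:3].round(4),"yaw",np.degrees(p[3]).round(2),"res",r.fun.round(1)); print("bore",np.round(P(p,[-.055,0,0]),4),"hole",np.round(P(p,[.05,0,.024]),4))
E
python3 - <<'E'
from fit import *
k=lambda x,y:(285+x/7.5-.45,215+y/7.5-.45)
sc=[("scene",l,k(*u)) for l,u in(((70,20,0),(220,405)),((70,-20,0),(85,370)),((30,20,0),(298,342)),((70,-20,24),(85,285)),((70,20,24),(218,330)),((-31,24,0),(425,252)),((-31,24,24),(427,178)))]
tp=[("top",(70,-20,24),(361.3,303.7)),("top",(70,20,24),(380.5,303.3))]
p0=[.4745,-.091,.177,np.radians(-176)]
fit(sc,p0);fit(sc+tp,p0);fit(tp,p0,.177)
E
```

```text
pose [ 0.4778 -0.0922  0.1749] yaw -176.39 res [ 0.2  0.1 -0.2  0.   0.2  0.4 -0.3 -0.1  0.5 -1.5 -0.1  1.2 -0.2 -0. ]
bore [ 0.5327 -0.0887  0.1749] hole [ 0.4279 -0.0953  0.1989]
pose [ 0.4812 -0.0902  0.1731] yaw -176.48 res [ 0.2  0.1 -0.  -0.   0.2  0.4 -0.2 -0.1  0.5 -1.5 -0.1  1.2 -0.1  0.1
 -0.3  0.5 -0.2 -0.2]
bore [ 0.5361 -0.0869  0.1731] hole [ 0.4313 -0.0933  0.1971]
pose [ 0.4817 -0.093   0.1771] yaw -178.53 res [-0.1  0.   0.1 -0. ]
bore [ 0.5367 -0.0916  0.177 ] hole [ 0.4317 -0.0943  0.201 ]
```

```bash
python3 -m creep '[{"dx":-0.09,"dy":0,"dz":0.5,"ax":0,"ay":0,"az":0,"fingers":1},{"dx":0,"dy":0,"dz":0.5,"ax":0,"ay":0,"az":0,"fingers":1},{"dx":0,"dy":0,"dz":0.5,"ax":0,"ay":0,"az":0,"fingers":1},{"dx":0,"dy":0,"dz":0,"ax":0,"ay":0,"az":0,"fingers":1}]' | head -5
python3 - <<'E'
from h import *
im=snapshot("scene");cv2.imwrite("pics/scene4.png",im)
cv2.imwrite("pics/c4.png",cv2.resize(im[228:303,285:360],(600,600),interpolation=cv2.INTER_CUBIC))
E
```

```text
t: 9.05
tcp_pos: [0.4727, -0.0906, 0.1417]
eef_rot: [-0.0, 0.999, 0.036, -0.001]
ft_force: [0.3, 0.1, -3.0]
grip_width: 0.0155
```

View pics/c4.png

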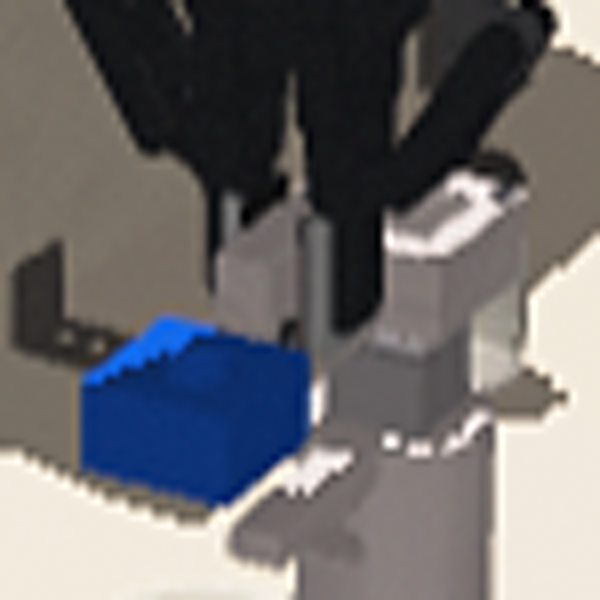

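Hub nearest bottom corner at (440,342), right-hand corner (523,295); shaft edges at x=328 and 470; hub hovers just above the shaft. Compare both in the same view.

Run:
```python
from fit import *
k=lambda x,y:(285+x/8-.44,228+y/8-.44)
sc=[("scene",l,k(*u)) for l,u in(((70,20,0),(228,508)),((70,-20,0),(83,470)),((30,20,0),(310,440)),((70,-20,24),(83,387)),((70,20,24),(229,427)),((30,20,24),(311,356)),((-31,24,0),(440,342)),((-31,24,24),(442,262)),((-79,24,24),(523,195)),((-79,24,0),(523,292)))]
p0=[.4727,-.0906,.129,np.radians(-176)]
fit(sc,p0);fit(sc,p0,.1293)
for S in((.5291,-.0869),(.531,-.0885),(.528,-.0885)):
    c,s=np.cos(np.radians(-176)),np.sin(np.radians(-176))
    print(S,[np.round((proj("scene",[S[0]+c*a-s*b,S[1]+s*a+c*b,z])-[284.56,227.56])*8).astype(int).tolist() for a,b,z in((.014,-.014,.095),(.014,.014,.095),(-.014,.014,.095),(-.014,.014,.117))])
```

```text
pose [ 0.4925 -0.0804  0.1165] yaw -176.54 res [-0.   0.4  0.4  0.2 -0.1  0.4  0.2 -0.4 -0.2 -0.6 -0.2  0.1 -0.2  1.
 -0.2  0.5  0.3  0.2  0.  -1.7]
bore [ 0.5474 -0.077   0.1165] hole [ 0.4426 -0.0834  0.1405]
pose [ 0.4715 -0.0935  4.2266] yaw -175.89 res [ 0.   0.8 -0.1  0.6 -0.   0.6 -0.2 -0.2 -0.1 -0.4 -0.1 -0.  -0.   0.8
 -0.1  0.   0.5 -0.5  0.2 -2.1]
bore [ 0.5263 -0.0896  0.1293] hole [ 0.4216 -0.0971  0.1533]
(0.5291, -0.0869) [[322, 412], [417, 437], [467, 393], [468, 318]]
(0.531, -0.0885) [[331, 411], [426, 436], [476, 392], [477, 317]]
(0.528, -0.0885) [[324, 415], [420, 440], [470, 396], [471, 321]]
```

```bash
python3 -m creep '[{"dx":0.02,"dy":0,"dz":0.12,"ax":0,"ay":0,"az":0,"fingers":1},{"dx":0,"dy":0,"dz":0.1,"ax":0,"ay":0,"az":0,"fingers":1},{"dx":0,"dy":0,"dz":0.07,"ax":0,"ay":0,"az":0,"fingers":1},{"dx":0,"dy":0,"dz":0.05,"ax":0,"ay":0,"az":0,"fingers":1}]' 
python3 -m creep '[{"dx":0,"dy":0,"dz":0.03,"ax":0,"ay":0,"az":0,"fingers":1},{"dx":0,"dy":0,"dz":0.03,"ax":0,"ay":0,"az":0,"fingers":1}]'; python3 -c 'from h import *;s=state();print(s["wrist_torque"])'
```

```text
t: 9.6
tcp_pos: [0.474, -0.0909, 0.1331]
eef_rot: [-0.0, 0.999, 0.036, 0.0]
ft_force: [-0.8, 0.2, -2.2]
grip_width: 0.0153
gripper_force: 49.1
t: 9.85
tcp_pos: [0.474, -0.0908, 0.1314]
eef_rot: [0.0, 0.999, 0.036, 0.0]
ft_force: [-0.5, 0.6, -2.1]
grip_width: 0.0152
gripper_force: 49.1
[-0.0129516  -0.01773875 -0.04836401]
```

```bash
python3 -m creep '[{"dx":0,"dy":0,"dz":0.04,"ax":0,"ay":0,"az":0,"fingers":1},{"dx":0,"dy":0,"dz":0.04,"ax":0,"ay":0,"az":0,"fingers":1}]' | sed -n 2,4p
python3 -m creep '[{"dx":0,"dy":0,"dz":0.04,"ax":0,"ay":0,"az":0,"fingers":1},{"dx":0,"dy":0,"dz":0,"ax":0,"ay":0,"az":0,"fingers":1}]'| sed -n 2,4p
python3 -c 'from h import *;s=state();print(s["wrist_torque"])'
```

```text
tcp_pos: [0.4741, -0.0909, 0.1295]
eef_rot: [0.0, 0.999, 0.036, 0.0]
ft_force: [-6.2, 0.5, 9.8]
tcp_pos: [0.4742, -0.091, 0.1293]
eef_rot: [0.0, 0.999, 0.036, 0.001]
ft_force: [-9.4, 0.7, 14.0]
[0.22642695 1.05625045 0.04956028]
```

```bash
python3 -m creep '[{"dx":-0.03,"dy":0,"dz":-0.03,"ax":0,"ay":0,"az":0,"fingers":1},{"dx":-0.03,"dy":0,"dz":0,"ax":0,"ay":0,"az":0,"fingers":1}]' | sed -n 2,4p
python3 -m creep '[{"dx":0,"dy":0,"dz":0.03,"ax":0,"ay":0,"az":0,"fingers":1},{"dx":0,"dy":0,"dz":0.03,"ax":0,"ay":0,"az":0,"fingers":1}]'| sed -n 2,4p
python3 -c 'from h import *;s=state();print(s["wrist_torque"])'
```

```text
tcp_pos: [0.4721, -0.0909, 0.1285]
eef_rot: [-0.0, 0.999, 0.036, -0.0]
ft_force: [-0.9, -0.2, -2.6]
tcp_pos: [0.4721, -0.091, 0.1266]
eef_rot: [-0.0, 0.999, 0.036, -0.0]
ft_force: [-0.5, -0.4, -3.5]
[-0.01599863 -0.00793158  0.02291468]
```

```bash
python3 -m creep '[{"dx":0,"dy":0,"dz":0.05,"ax":0,"ay":0,"az":0,"fingers":1},{"dx":0,"dy":0,"dz":0.05,"ax":0,"ay":0,"az":0,"fingers":1},{"dx":0,"dy":0,"dz":0.05,"ax":0,"ay":0,"az":0,"fingers":1}]' | sed -n 2,4p
python3 -c 'from h import *;s=state();print(s["wrist_torque"])'
```

```text
tcp_pos: [0.4722, -0.091, 0.1223]
eef_rot: [0.0, 0.999, 0.036, -0.0]
ft_force: [0.2, -0.6, -2.3]
[-0.00701561  0.03104857 -0.03097312]
```

```bash
python3 -m creep '[{"dx":0,"dy":0,"dz":0.06,"ax":0,"ay":0,"az":0,"fingers":1},{"dx":0,"dy":0,"dz":0.06,"ax":0,"ay":0,"az":0,"fingers":1},{"dx":0,"dy":0,"dz":0.06,"ax":0,"ay":0,"az":0,"fingers":1},{"dx":0,"dy":0,"dz":0.06,"ax":0,"ay":0,"az":0,"fingers":1},{"dx":0,"dy":0,"dz":0.06,"ax":0,"ay":0,"az":0,"fingers":1}]' | sed -n 2,4p
python3 -m creep '[{"dx":0,"dy":0,"dz":0.05,"ax":0,"ay":0,"az":0,"fingers":1},{"dx":0,"dy":0,"dz":0.04,"ax":0,"ay":0,"az":0,"fingers":1}]' | sed -n 2,4p
```

```text
tcp_pos: [0.4722, -0.091, 0.1133]
eef_rot: [-0.0, 0.999, 0.036, -0.0]
ft_force: [0.1, -0.5, -2.4]
tcp_pos: [0.4722, -0.091, 0.1106]
eef_rot: [0.0, 0.999, 0.036, 0.0]
ft_force: [-0.1, -0.3, -1.9]
```

```bash
python3 -m creep '[{"dx":0,"dy":0,"dz":0.04,"ax":0,"ay":0,"az":0,"fingers":1},{"dx":0,"dy":0,"dz":0.03,"ax":0,"ay":0,"az":0,"fingers":1}]' | sed -n 2,4p
python3 -m creep '[{"dx":0,"dy":0,"dz":0.03,"ax":0,"ay":0,"az":0,"fingers":1}]' | sed -n 2,4p
python3 -m creep '[{"dx":0,"dy":0,"dz":0.02,"ax":0,"ay":0,"az":0,"fingers":1}]' | sed -n 2,4p
```

```text
tcp_pos: [0.4722, -0.091, 0.1086]
eef_rot: [0.0, 0.999, 0.036, 0.0]
ft_force: [-0.5, -0.7, -1.8]
tcp_pos: [0.4722, -0.091, 0.1077]
eef_rot: [-0.0, 0.999, 0.036, 0.0]
ft_force: [0.1, 0.6, -1.5]
tcp_pos: [0.4722, -0.091, 0.1073]
eef_rot: [0.0, 0.999, 0.036, 0.0]
ft_force: [-4.5, 0.2, 5.4]
```

```bash
python3 -m creep '[{"dx":0,"dy":0,"dz":0.01,"ax":0,"ay":0,"az":0,"fingers":1},{"dx":0,"dy":0,"dz":0,"ax":0,"ay":0,"az":0,"fingers":0.7},{"dx":0,"dy":0,"dz":0,"ax":0,"ay":0,"az":0,"fingers":0.4},{"dx":0,"dy":0,"dz":0,"ax":0,"ay":0,"az":0,"fingers":0.2},{"dx":0,"dy":0,"dz":0,"ax":0,"ay":0,"az":0,"fingers":0.2}]' | sed -n 2,6p
python3 -m creep '[{"dx":0,"dy":0,"dz":-0.5,"ax":0,"ay":0,"az":0,"fingers":0.2},{"dx":0,"dy":0,"dz":-1,"ax":0,"ay":0,"az":0,"fingers":0},{"dx":0,"dy":0,"dz":-1,"ax":0,"ay":0,"az":0,"fingers":0},{"dx":0,"dy":0,"dz":-1,"ax":0,"ay":0,"az":0,"fingers":0},{"dx":0,"dy":0,"dz":-1,"ax":0,"ay":0,"az":0,"fingers":0}]' | sed -n 1,6p
```

```text
tcp_pos: [0.4722, -0.091, 0.1068]
eef_rot: [0.0, 0.999, 0.036, 0.0]
ft_force: [-0.3, -0.0, -1.0]
grip_width: 0.0684
gripper_force: 0.0
t: 13.85
tcp_pos: [0.4721, -0.0909, 0.244]
eef_rot: [0.0, 0.999, 0.036, 0.001]
ft_force: [1.1, 0.2, 0.7]
grip_width: 0.0855
gripper_force: 0.0
```

```bash
python3 -m creep '[{"dx":0,"dy":1,"dz":0,"ax":0,"ay":0,"az":0,"fingers":0},{"dx":0,"dy":1,"dz":0,"ax":0,"ay":0,"az":0,"fingers":0},{"dx":0,"dy":1,"dz":0,"ax":0,"ay":0,"az":0,"fingers":0},{"dx":0,"dy":1,"dz":0,"ax":0,"ay":0,"az":0,"fingers":0},{"dx":0,"dy":0.7,"dz":0,"ax":0,"ay":0,"az":-0.99,"fingers":0}]' | sed -n 2p
python3 - <<'E'
from h import *
plan(.483,-.2905,.142,14)
for n in("scene","top"): cv2.imwrite(f"pics/{n}5.png",snapshot(n))
a=cv2.imread("pics/top5.png")[230:330,330:430]; b=cv2.imread("pics/scene5.png")[220:370,290:440]
c=cv2.imread("pics/top5.png")[220:320,400:500]
cv2.imwrite("pics/c5.png",np.hstack([cv2.resize(a,(266,266),interpolation=3),cv2.resize(c,(134,134)).repeat(1,0) if 0 else cv2.resize(c,(266,266)),cv2.resize(b,(266,266),interpolation=3)]))
E
```

```text
tcp_pos: [0.4823, -0.2328, 0.2429]
t 14.47 tcp [ 0.4823 -0.2328  0.2429] yaw 14.15 w 0.0853 gf 0.0 ft [-0.5  0.6 -0.2]
shift units [-0.448  1.868  3.365] turn units [ 0.003 -0.003  0.015]
```

View pics/c5.png

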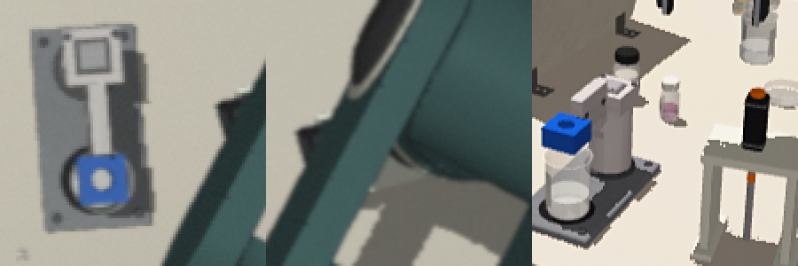

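Guide is seated with the blue head over the beaker (left: head (102,180); right: head (567,132)); the probe stands with button at (758,93) untouched. Measure hole centre and button in both views.

Run:
```python
from h import *
im=cv2.imread("pics/top5.png"); hsv=cv2.cvtColor(im,cv2.COLOR_BGR2HSV)
m=cv2.inRange(hsv,(100,100,40),(125,255,255)); m[:275]=0;m[320:]=0;m[:,:345]=0;m[:,395:]=0
c,h=cv2.findContours(m,cv2.RETR_CCOMP,cv2.CHAIN_APPROX_NONE)
for k,hh in zip(c,h[0]):
    if len(k)>6:
        (u,v),wh,a=cv2.minAreaRect(k); M=cv2.moments(k); u2,v2=M["m10"]/M["m00"],M["m01"]/M["m00"]
        print("hole" if hh[3]>=0 else "head",(u,v),wh,a,(u2,v2),onz("top",u,v,.119).round(4),onz("top",u2,v2,.119).round(4))
S=cv2.imread("pics/scene5.png");hs=cv2.cvtColor(S,cv2.COLOR_BGR2HSV)
m=cv2.inRange(hs,(5,150,100),(18,255,255)); n,l,st,ce=cv2.connectedComponentsWithStats(m)
print([(st[i].tolist(),ce[i].round(1).tolist()) for i in range(1,n) if st[i,4]>6 and 380<ce[i,0]<440])
b=cv2.inRange(hs,(100,100,40),(125,255,255)); n,l,st,ce=cv2.connectedComponentsWithStats(b[:, :360])
print([(st[i].tolist(),ce[i].round(1).tolist()) for i in range(1,n) if st[i,4]>60 and ce[i,0]>280])
print("pred scene button",proj("scene",[.483,-.29,.1863]),"band",proj("scene",[.483,-.29,.089]))
for H in((.426,-.096,.119),(.424,-.094,.119)):print("pred scene hole",proj("scene",H))
B=np.array([.5291,-.0869]);print("hole from shaft",B+.105*np.array([np.cos(np.radians(-176)),np.sin(np.radians(-176))]))
```

```text
head (367.9827575683594, 297.2931213378906) (18.186960220336914, 18.68523406982422) 85.2363510131836 (368.1602787456446, 297.0691056910569) [ 0.4248 -0.0945  0.119 ] [ 0.4253 -0.0949  0.119 ]
hole (367.5, 297.0) (9.192387580871582, 9.192388534545898) 45.0 (367.6617647058824, 297.0) [ 0.4255 -0.0934  0.119 ] [ 0.4255 -0.0938  0.119 ]
[([413, 270, 9, 6, 41], [416.8, 272.1]), ([411, 318, 5, 5, 20], [413.2, 320.0])]
[([282, 33, 14, 9, 102], [288.4, 36.4]), ([280, 128, 35, 42, 106], [290.4, 144.0]), ([295, 283, 29, 24, 502], [309.3, 294.6])]
pred scene button [417.01393576 271.64684097] band [413.44968116 318.22671152]
pred scene hole [309.95400545 288.65815203]
pred scene hole [308.51823641 288.79760071]
hole from shaft [ 0.42435577 -0.09422443]
```

```bash
python3 -m creep '[{"dx":-0.22,"dy":0.93,"dz":0,"ax":0,"ay":0,"az":0,"fingers":0},{"dx":-0.22,"dy":0.92,"dz":0,"ax":0,"ay":0,"az":0,"fingers":0},{"dx":0,"dy":0,"dz":0.3,"ax":0,"ay":0,"az":0,"fingers":0}]' | sed -n 2,4p
python3 -m creep '[{"dx":0,"dy":0,"dz":0.8,"ax":0,"ay":0,"az":0,"fingers":0},{"dx":0,"dy":0,"dz":0.8,"ax":0,"ay":0,"az":0,"fingers":0},{"dx":0,"dy":0,"dz":0.8,"ax":0,"ay":0,"az":0,"fingers":0},{"dx":0,"dy":0,"dz":0.6,"ax":0,"ay":0,"az":0,"fingers":0}]' | sed -n 2,4p
python3 -m creep '[{"dx":0,"dy":0,"dz":0,"ax":0,"ay":0,"az":0,"fingers":1},{"dx":0,"dy":0,"dz":0,"ax":0,"ay":0,"az":0,"fingers":1},{"dx":0,"dy":0,"dz":0,"ax":0,"ay":0,"az":0,"fingers":1},{"dx":0,"dy":0,"dz":0,"ax":0,"ay":0,"az":0,"fingers":1},{"dx":0,"dy":0,"dz":0,"ax":0,"ay":0,"az":0,"fingers":1}]' 40
```

```text
tcp_pos: [0.483, -0.2893, 0.2336]
eef_rot: [0.0, 0.993, 0.12, 0.0]
ft_force: [0.2, 0.2, -0.4]
tcp_pos: [0.4829, -0.2875, 0.142]
eef_rot: [-0.0, 0.993, 0.121, -0.0]
ft_force: [-0.2, -0.2, 0.6]
t: 16.08
tcp_pos: [0.4832, -0.2889, 0.1437]
eef_rot: [0.0, 0.993, 0.122, 0.0]
ft_force: [-0.6, 1.7, 5.8]
grip_width: 0.0217
gripper_force: 39.8
```

```bash
python3 -m creep '[{"dx":0,"dy":0,"dz":-0.3,"ax":0,"ay":0,"az":0,"fingers":1},{"dx":0,"dy":0,"dz":-0.8,"ax":0,"ay":0,"az":0,"fingers":1},{"dx":0,"dy":0,"dz":-0.9,"ax":0,"ay":0,"az":0,"fingers":1},{"dx":0,"dy":0,"dz":-0.9,"ax":0,"ay":0,"az":0,"fingers":1},{"dx":0,"dy":0,"dz":-0.9,"ax":0,"ay":0,"az":0,"fingers":1}]'|tail -4
python3 -m creep '[{"dx":0,"dy":0,"dz":-0.9,"ax":0,"ay":0,"az":0,"fingers":1},{"dx":0,"dy":0,"dz":-0.5,"ax":0,"ay":0,"az":0,"fingers":1},{"dx":0,"dy":0,"dz":0,"ax":0,"ay":0,"az":0,"fingers":1}]'
python3 -c 'from h import *;plan(.425,-.0942,.294,14.1)'
```

```text
eef_rot: [-0.0, 0.993, 0.122, -0.0]
ft_force: [0.6, 0.4, -1.6]
grip_width: 0.0217
gripper_force: 39.2
t: 17.08
tcp_pos: [0.4831, -0.2888, 0.2996]
eef_rot: [0.0, 0.993, 0.122, 0.0]
ft_force: [-0.8, -0.0, -1.8]
grip_width: 0.0214
gripper_force: 39.2
t 17.07 tcp [ 0.4831 -0.2888  0.2996] yaw 14.01 w 0.0214 gf 39.20075297355652 ft [-0.8 -0.  -1.8]
shift units [-0.308 -6.762  0.179] turn units [ 0.005 -0.005 -0.009]
```

```bash
python3 -m creep '[{"dx":-0.04,"dy":-0.5,"dz":0,"ax":0,"ay":0,"az":0,"fingers":1},{"dx":-0.04,"dy":-0.8,"dz":0,"ax":0,"ay":0,"az":0,"fingers":1},{"dx":-0.04,"dy":-0.9,"dz":0,"ax":0,"ay":0,"az":0,"fingers":1},{"dx":-0.04,"dy":-0.9,"dz":0,"ax":0,"ay":0,"az":0,"fingers":1},{"dx":-0.04,"dy":-0.9,"dz":0,"ax":0,"ay":0,"az":0,"fingers":1}]'|sed -n 2p
python3 -m creep '[{"dx":-0.04,"dy":-0.9,"dz":0,"ax":0,"ay":0,"az":0,"fingers":1},{"dx":-0.04,"dy":-0.9,"dz":0,"ax":0,"ay":0,"az":0,"fingers":1},{"dx":-0.03,"dy":-0.6,"dz":0,"ax":0,"ay":0,"az":0,"fingers":1},{"dx":0,"dy":-0.36,"dz":0,"ax":0,"ay":0,"az":0,"fingers":1},{"dx":0,"dy":0,"dz":0,"ax":0,"ay":0,"az":0,"fingers":1}]'|sed -n 2p
python3 - <<'E'
from h import *
plan(.425,-.0942,.294,14.1)
S=snapshot("scene");cv2.imwrite("pics/scene6.png",S);cv2.imwrite("pics/top6.png",snapshot("top"))
a=cv2.imread("pics/top6.png")[240:330,320:410]
cv2.imwrite("pics/c6.png",np.hstack([cv2.resize(a,(400,400),interpolation=3),cv2.resize(S[195:315,250:370],(400,400),interpolation=3)]))
E
```

```text
tcp_pos: [0.4472, -0.1721, 0.2976]
tcp_pos: [0.4248, -0.0938, 0.2987]
t 18.32 tcp [ 0.4248 -0.0938  0.2987] yaw 14.06 w 0.0216 gf 39.34901475906372 ft [-0.1 -0.7 -1.3]
shift units [0.004 0.015 0.156] turn units [ 0.    -0.    -0.004]
```

View pics/c6.png

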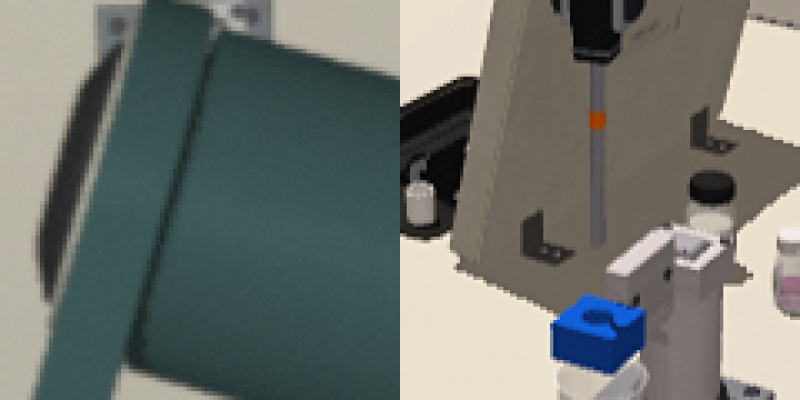

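Scene half: rod at x≈597 with band (597,120), tip (598,245); hole at (601,317), so nearly above. Compute the lateral residual.

```bash
cat > lat.py <<'E'
from h import *
def lat(fn,band_z):
    S=cv2.imread(fn) if fn else snapshot("scene"); hs=cv2.cvtColor(S,cv2.COLOR_BGR2HSV)
    m=cv2.inRange(hs,(3,150,90),(18,255,255)); m[:,:290]=0;m[:,340:]=0
    n,l,st,ce=cv2.connectedComponentsWithStats(m)
    print("orange",[(st[i].tolist(),ce[i].round(2).tolist()) for i in range(1,n) if st[i,4]>5])
    b=cv2.inRange(hs,(100,100,40),(125,255,255)); b[:270]=0;b[320:]=0;b[:,:290]=0;b[:,340:]=0
    ys,xs=np.where(b); print("blue",xs.min(),xs.max(),ys.min(),ys.max())
    c,h=cv2.findContours(b,cv2.RETR_CCOMP,cv2.CHAIN_APPROX_NONE)
    print("holes",[cv2.boundingRect(k) for k,hh in zip(c,h[0]) if hh[3]>=0])
    return S
E
python3 - <<'E'
from lat import *
S=lat("pics/scene6.png",0)
g=cv2.cvtColor(S,cv2.COLOR_BGR2HSV)
for r in range(278,308,1): print(r,S[r,298:326,0].tolist())
for r in(220,240,255,265): print(r,S[r,300:320].mean(1).astype(int).tolist())
t=(.4248,-.0938)
for z in (.2332,.154):print(proj("scene",[*t,z]))
H=(.425,-.0942);print("hole",proj("scene",[*H,.119]))
c,s=np.cos(np.radians(-176)),np.sin(np.radians(-176))
for a,b,z in((.02,-.02,0),(.02,.02,0),(-.02,.02,0),(-.02,-.02,0),(.02,.02,-.024)): print(proj("scene",[H[0]+c*a-s*b,H[1]+s*a+c*b,.119+z]).round(1))
E
```

```text
orange [([305, 178, 8, 5, 34], [308.44, 179.65]), ([307, 228, 5, 6, 24], [308.75, 230.75])]
blue 295 323 283 306
holes []
278 [92, 92, 90, 90, 91, 90, 91, 92, 90, 91, 92, 90, 89, 95, 106, 105, 102, 102, 101, 101, 95, 91, 93, 93, 95, 94, 95, 94]
279 [90, 89, 91, 89, 92, 90, 91, 91, 91, 90, 91, 91, 89, 97, 104, 107, 107, 106, 105, 105, 98, 93, 94, 94, 93, 93, 94, 92]
280 [91, 90, 90, 90, 91, 91, 91, 91, 90, 90, 90, 89, 90, 95, 104, 107, 107, 106, 107, 108, 99, 92, 93, 94, 96, 94, 92, 91]
281 [90, 90, 90, 91, 90, 91, 89, 89, 88, 89, 90, 89, 88, 96, 101, 103, 106, 108, 107, 108, 98, 94, 95, 94, 93, 92, 91, 91]
282 [89, 91, 90, 91, 91, 90, 85, 100, 99, 84, 84, 87, 88, 95, 104, 101, 102, 104, 110, 109, 97, 95, 95, 90, 94, 90, 91, 91]
283 [91, 90, 91, 90, 88, 86, 115, 168, 166, 150, 130, 96, 98, 88, 100, 101, 101, 100, 106, 108, 99, 95, 82, 63, 95, 92, 90, 90]
284 [90, 89, 89, 88, 84, 115, 187, 225, 223, 224, 202, 165, 166, 132, 139, 94, 99, 99, 103, 105, 99, 91, 38, 31, 94, 93, 90, 91]
285 [92, 88, 88, 85, 114, 186, 222, 219, 217, 219, 220, 221, 222, 203, 205, 150, 156, 93, 94, 100, 93, 77
[... 2906 characters left out ...]
 146, 170, 113, 101]
307 [171, 173, 174, 177, 177, 175, 179, 181, 181, 186, 186, 187, 176, 149, 152, 137, 150, 162, 149, 151, 152, 151, 152, 151, 141, 161, 143, 102]
220 [97, 100, 98, 99, 99, 102, 100, 77, 85, 88, 85, 92, 102, 101, 102, 101, 100, 101, 101, 100]
240 [100, 98, 98, 101, 101, 101, 99, 77, 87, 89, 85, 91, 103, 100, 101, 100, 101, 102, 103, 102]
255 [103, 102, 102, 101, 101, 100, 101, 86, 88, 89, 82, 92, 99, 99, 98, 98, 99, 99, 99, 99]
265 [100, 98, 99, 99, 99, 100, 100, 86, 89, 90, 82, 80, 100, 101, 99, 98, 99, 99, 99, 100]
[308.51152142 234.45567202]
[308.61806769 272.45825226]
hole [308.89272839 288.61801084]
[294.7 290.5]
[312.8 295.5]
[322.9 286.8]
[305.2 282. ]
[312.8 306.6]
```

```bash
python3 -m creep '[{"dx":0,"dy":0,"dz":0.4,"ax":0,"ay":0,"az":0,"fingers":1},{"dx":0,"dy":0,"dz":0.4,"ax":0,"ay":0,"az":0,"fingers":1},{"dx":0,"dy":0,"dz":0.4,"ax":0,"ay":0,"az":0,"fingers":1},{"dx":0,"dy":0,"dz":0,"ax":0,"ay":0,"az":0,"fingers":1}]'
python3 - <<'E'
from lat import *
S=lat(None,0);cv2.imwrite("pics/scene7.png",S)
cv2.imwrite("pics/c7.png",cv2.resize(S[220:310,270:350],(640,720)[:2],interpolation=3)[:600] if 0 else cv2.resize(S[235:310,270:370],(800,600),interpolation=3))
E
```

```text
t: 18.92
tcp_pos: [0.4245, -0.0941, 0.2615]
eef_rot: [-0.0, 0.993, 0.122, -0.001]
ft_force: [0.1, 0.4, -1.1]
grip_width: 0.0217
gripper_force: 39.3
orange [([305, 197, 8, 5, 36], [308.5, 199.0]), ([307, 247, 5, 5, 23], [308.91, 249.0])]
blue 295 323 283 306
holes []
```

View pics/c7.png

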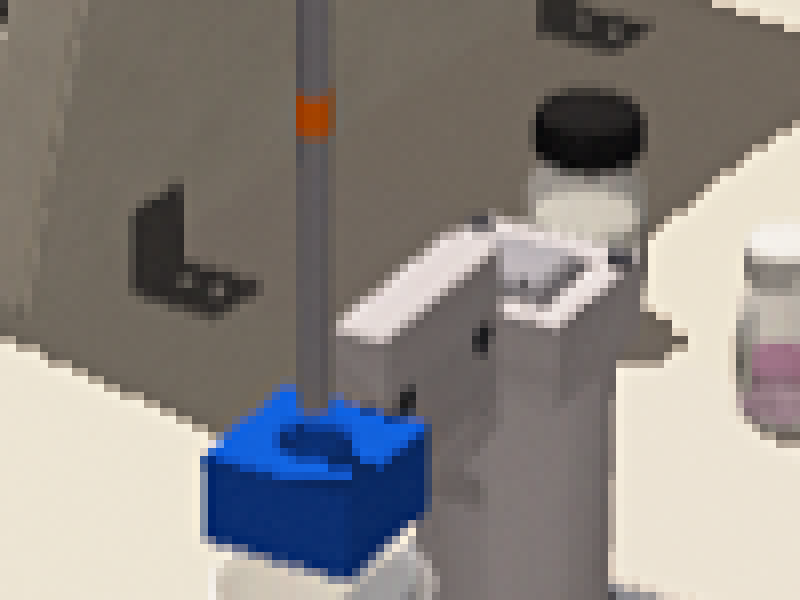

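Tip at (313,408), 9 mm above the hole centre (315,442): aligned within about 1 mm. Lower.

```bash
python3 -m creep '[{"dx":0,"dy":0,"dz":0.3,"ax":0,"ay":0,"az":0,"fingers":1},{"dx":0,"dy":0,"dz":0.3,"ax":0,"ay":0,"az":0,"fingers":1},{"dx":0,"dy":0,"dz":0.3,"ax":0,"ay":0,"az":0,"fingers":1},{"dx":0,"dy":0,"dz":0.3,"ax":0,"ay":0,"az":0,"fingers":1}]'|sed -n 2,4p
python3 -m creep '[{"dx":0,"dy":0,"dz":0.3,"ax":0,"ay":0,"az":0,"fingers":1},{"dx":0,"dy":0,"dz":0.3,"ax":0,"ay":0,"az":0,"fingers":1},{"dx":0,"dy":0,"dz":0.3,"ax":0,"ay":0,"az":0,"fingers":1},{"dx":0,"dy":0,"dz":0.3,"ax":0,"ay":0,"az":0,"fingers":1},{"dx":0,"dy":0,"dz":0.3,"ax":0,"ay":0,"az":0,"fingers":1}]'|sed -n 2,4p
python3 -m creep '[{"dx":0,"dy":0,"dz":0.2,"ax":0,"ay":0,"az":0,"fingers":1},{"dx":0,"dy":0,"dz":0,"ax":0,"ay":0,"az":0,"fingers":1},{"dx":0,"dy":0,"dz":0,"ax":0,"ay":0,"az":0,"fingers":1}]'|sed -n 2,6p
python3 - <<'E'
from lat import *
plan(.425,-.0942,.1737,14.1)
S=lat(None,0);cv2.imwrite("pics/scene8.png",S)
cv2.imwrite("pics/c8.png",cv2.resize(S[235:310,270:370],(800,600),interpolation=3))
E
```

```text
tcp_pos: [0.4248, -0.0941, 0.2261]
eef_rot: [-0.0, 0.993, 0.122, -0.0]
ft_force: [0.4, 0.1, -0.8]
tcp_pos: [0.4248, -0.0942, 0.1812]
eef_rot: [0.0, 0.993, 0.122, 0.0]
ft_force: [-0.4, -0.3, -1.6]
tcp_pos: [0.4249, -0.0942, 0.1761]
eef_rot: [0.0, 0.993, 0.122, 0.0]
ft_force: [-0.5, -0.3, -1.1]
grip_width: 0.0216
gripper_force: 39.3
t 20.48 tcp [ 0.4249 -0.0942  0.1761] yaw 14.01 w 0.0216 gf 39.34810996055603 ft [-0.5 -0.3 -1.1]
shift units [0.003 0.001 0.081] turn units [ 0.001 -0.002 -0.009]
orange [([305, 240, 8, 5, 37], [308.59, 242.05]), ([307, 287, 5, 5, 19], [308.95, 289.21])]
blue 295 323 283 306
holes []
```

View pics/c8.png

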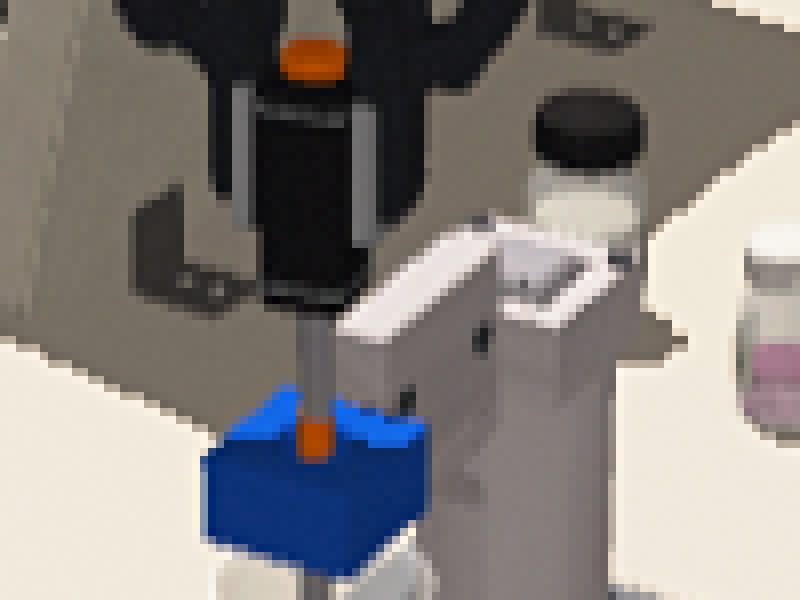

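Band centre at (315,441), coinciding with the hole centre at (315,442); the rod is centred and no contact force shows. Hand in.

```bash
python3 -c 'from station import *;print(job_done())'
```

```text
the job is handed in; nothing more can be done
None
```

The guide arm is seated and released on the shaft. The probe is held upright and centred in the guide hole, with the orange band about level with its top (within about 2 mm). The job is handed in at about 20.5 s of robot time; no pass or fail result came back.

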